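# Fit the missing post of the panel drying stand by feel

## Robot

A 6-joint arm with a two-finger parallel gripper is mounted at the origin on the work surface. World frame = base frame: x ahead of the robot, y to its left, z up, the work surface at z = 0. Lengths are in m, angles in rad, forces in N, time in s.
With the tool pointing down it reaches from about 0.375 to 0.9 m from the base axis. Payload 3.1 kg.
Tool frame: the origin (TCP) lies midway between the tips of the shut fingers; the grasp point (between the pads) lies manip.grip_depth behind it (manip.grip_depth is the distance from the TCP to the grasp point, in m); z points along the fingers, y is the direction in which the jaws open and shut (so a half turn about z gives the same grasp; the last joint's range is limited). The gripper opens to 85 mm and grips with 20 to 120 N. Pads are 22 mm wide; open, the fingers measure 114 mm over their backs; the gripper's body (76 mm by 85 mm) begins 54 mm behind the grasp point. The pads swing forward as they close: fully open they stand 13 mm farther back than shut.
Start: joints at [-1.377, 0.527, 1.433, -0, 1.181, -0.178], TCP at [0.228, -0.582, 0.231] pointing down, gripper open.
Joint ranges: [-3.08, 3.08], [-0.75, 2.2], [0.22, 2.44], [-1.43, 4.57], [0, 2.65], [-2.85, 2.85]. Speed limits (rad/s): [2.79, 2.79, 3.14, 3.14, 3.14, 3.14].

## Interface

Orientations are given as a unit quaternion [x, y, z, w].
In Python, from station import manip, vision gives the robot as it stands.
- The arm moves only by the shell command python3 -m crank 'ROWS' [FORCE]. ROWS is JSON, a list of rows, each an object with "grip": the closure, from 0 (fully open) to 1 (shut); "offset": the shift along the tool's x, y, z in mm, a list of three; "angular": the turn, a rotation vector about the tool's x, y, z in degrees, a list of three. A call has 1 to 10 rows; each row is the pose to reach, as a shift and turn from the pose commanded when the call began, along the tool's axes at that moment; what a row does not reach only later rows make up. A row lasts 1/10 s, in which the tool goes at most 50 mm and 8.59 degrees, less where a joint would pass 70% of its speed; a pose out of reach is approached as far as the arm can. A call with a gripper value outside its range is refused whole. The fingers move at their own pace and stop on an object; FORCE is the grip in N (left out, the last holds). Time passes only in rows, so rows that repeat a pose let the fingers close. It gives the time, the measured TCP pose, the force and the opening at its end, in the units of the state.
- manip.sense(): the state, without advancing time (a new reading comes with each control period).
- vision.snapshot(name): name is "side" or "top" or "wrist"; returns a dict with "pixels" (480x640x3 uint8, red, green, blue), "intrinsics" (3x3 intrinsics, pixels), "R" (3x3) and "t" (3): a world point X has camera coordinates R X + t. Camera axes: x right, y down, z forward; pixel columns grow to the right and rows downward; lengths in m; the calibration is good to about 2 mm. A picture is of the moment at which its call begins. There is no depth.
- manip.sign_off(): hands the job in, once; it reports no verdict.
The state is a dict: "t": time; "q": joint angles; "qd": joint speeds; "tau": joint torques, N m; "tcp_pos": TCP position; "tool_rot": TCP orientation; "force": force on the tool from outside, world axes, zero at the start; "ft_torque": the same for the moment, N m; "finger_gap": opening from 0.0 (shut) to 1.0 (fully open).
Only numpy, scipy, OpenCV 4.12 (cv2) and the standard library are available. Lean on these libraries where they do the work, as an engineer would, in place of code of your own. Each camera call takes 0.05 s, during which the arm holds its last target.

## Task

The drying stand for marbled panels lacks its middle post: take the spare post out of the wooden rest block and fit it upright in the empty middle well of the stand. Its socket is hidden in the dark bottom of the well, somewhat off the middle, so find it by feel, for instance by sliding the foot over the bottom in a widening spiral, pressing only gently, until it drops in. Leave the post fully home, let go of it, and do not disturb the blue bottle or the green jar.

Things in the scene. Friction and masses are not known exactly. Their poses are not given: they have to be found in the camera images.
- post_grip (a point): Centre of the square blue grip of the spare post, 107.5 mm above its foot. The post is 130 mm long, about 120 g: a steel shaft 14 mm in diameter (foot flat, chamfered 2.5 mm high to 11 mm) carries the grip, 24 x 24 mm and 45 mm tall, at its upper end. z runs up the post, x and y are square to the grip's flat sides. The post starts upright in a loose 18 mm hole of the rest block.
- post_tip (a point): Centre of the flat foot (lower end) of the spare post; axes as post_grip. At the start it stands 10 mm above the table, 30 mm down in the rest block's hole; when fully home in the stand it is about 22 mm above the table.
- rest: Pale wooden rest block, fixed, 60 x 60 x 40 mm, with one upright hole 18 mm wide and 30 mm deep in its centre. Origin: centre of its underside, on the table.
- stand: White drying stand, a fixed housing 120 mm (its x) by 280 mm (its y) and 80 mm tall, origin at the centre of its underside. Two blue-gripped posts like the spare one are fitted on its y axis, 110 mm either side of the middle, their tops 152 mm above the table. In its middle is the empty well.
- well (a point): Centre of the mouth of the empty round well, 46 mm across, on the stand's top face 80 mm above the table. The well goes straight down 34 mm to a flat black bottom. Fully home, the post's foot is 58 mm below this mouth.
- well_bottom (a point): Middle of the well's black bottom, 46 mm above the table. The blind socket in it, 16 mm wide, 24 mm deep, edge chamfered 1.5 mm, lies off this middle by an unknown amount, up to 8 mm along each of the stand's x and y. The bottom is sprung: it gives from about 1.4 N, then 1 mm per further 1.2 N, up to 6 mm, then a hard stop. More than 20 N between post and stand damages it.
- blue_bottle: Blue paint bottle with white cap, 60 mm wide, 150 mm tall, loose, a bystander. Origin: centre of its underside.
- teal_jar: Green paint jar, 68 mm wide, 90 mm tall, loose, a bystander. Origin: centre of its underside.

How it is judged:
On the way, in this order (a step that is already met when the one before it is completed fails the run):
1. the post is lifted out of the rest block (height (world z) of post_tip above 0.06 m), for 0.1 s.
2. the post's foot has dropped into the hidden socket (height (world z) of post_tip below 0.028 m and horizontal distance between post_tip and well below 0.016 m and angle between post_tip's own z axis and vertical below 0.13 rad), for 0.2 s.
At the end, for the whole second after the job is handed in: The spare post stands fully home in the hidden socket of the middle well (foot less than 28 mm above the table, within 16 mm of the well's centre line, leaning less than 0.13 rad), released and at rest (all of step 2 and linear speed of post below 0.02 m/s and contact force between the fingers and post below 0.1 N); the robot touches nothing.
It fails at once if the post presses on the stand with more than 20 N (contact force between post and stand above 20 N).
It fails at once if the blue bottle is moved more than 30 mm (distance of blue_bottle from where it was at the start of the episode above 0.03 m).
It fails at once if the green jar is moved more than 30 mm (distance of teal_jar from where it was at the start of the episode above 0.03 m).
It also fails if it takes over 64 s, if anything falls off the work surface, if the arm or the gripper's body presses on something with over 40 N, if the wrist force passes 120 N, or if a joint passes its speed limit or range.

## Working session

There is one attempt and no reset: what is moved stays moved. The work goes in short steps, Python scripts to look and compute and a shell command to move; the robot and the scene stay as the last step left them, time stands still between calls to the robot, and variables do not carry over. Pictures are saved under pics/ and viewed, and the job is handed in when it is done.

```bash
mkdir -p pics; ls
python3 - <<'E'
from station import manip, vision
import cv2,numpy as np
print(manip.sense(), manip.grip_depth)
for n in ("top","side","wrist"):
    s=vision.snapshot(n); cv2.imwrite(f"pics/{n}0.png",s["pixels"][:,:,::-1])
    print(n,s["intrinsics"],s["R"],s["t"])
E
```

```text
pics
{'t': 0.0, 'q': array([-1.37654928e+00,  5.28468820e-01,  1.43393449e+00, -1.47831619e-05,
        1.18139837e+00, -1.78511057e-01]), 'qd': array([ 9.66633677e-04,  6.76961110e-04,  7.59656101e-04, -8.71964390e-04,
        4.28836940e-04, -3.70990290e-05]), 'tau': array([ 3.75680543e-05, -4.42354488e+01, -1.78025347e+01, -3.67575431e-04,
        8.28703749e-03, -6.14694216e-07]), 'tcp_pos': array([ 0.22748914, -0.58134047,  0.23032176]), 'tool_rot': array([ 9.82680523e-01,  1.85304531e-01, -1.55251357e-05, -1.10442578e-03]), 'force': array([ 0.76633044,  0.37336867, -0.44309497]), 'ft_torque': array([-0.04978894,  0.04275602, -0.00640727]), 'finger_gap': 0.9982780326547361} 0.0187
top [[586.01133949   0.         316.35460751]
 [  0.         586.01133949 244.38352602]
 [  0.           0.           1.        ]] [[ 0.02048298 -0.99974883  0.00909569]
 [-0.98143365 -0.02184139 -0.1905543 ]
 [ 0.1907051  -0.00502369 -0.98163452]] [-0.06780024  0.64938251  0.98216108]
side [[547.91311227   0.         322.25112322]
 [  0.         547.91311227 239.39034213]
 [  0.           0.           1.        ]] [[-0.99635645 -0.08527568  0.00137555]
 [-0.04590488  0.52261765 -0.85133045]
 [ 0.0718789  -0.84829173 -0.52462803]] [0.62755776 0.15730839 0.8838047 ]
wrist [[406.00717572   0.         310.8868934 ]
 [  0.         406.00717572 240.75415054]
 [  0.           0.           1.        ]] [[ 0.36533463 -0.93087296 -0.00247595]
 [-0.89021541 -0.35015303  0.29139214]
 [-0.27211603 -0.10425151 -0.95660049]] [-0.62461756 -0.03900452  0.37977661]
```

View pics/top0.png

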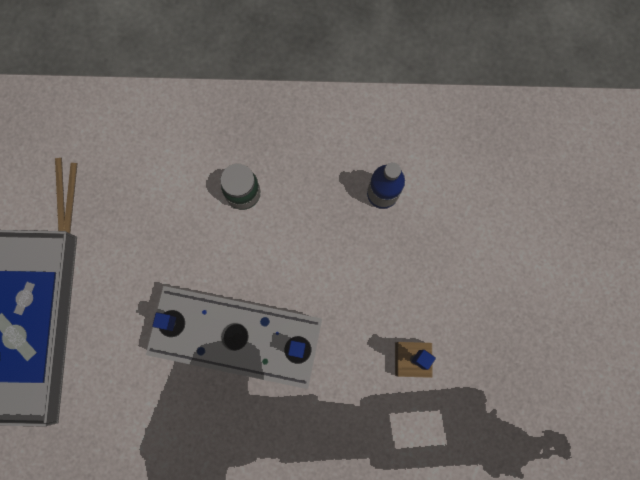

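View pics/side0.png

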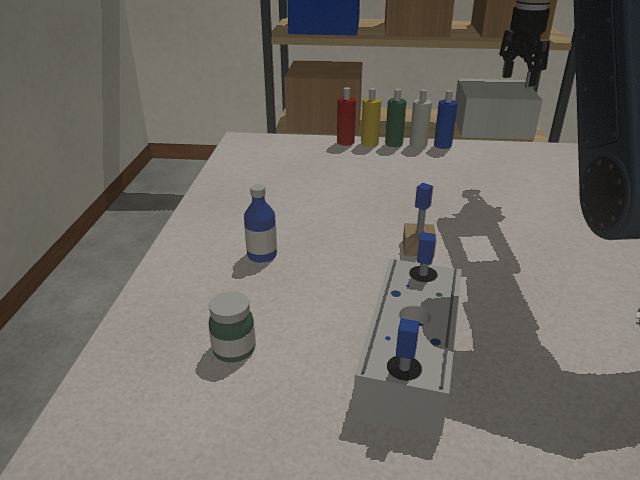

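View pics/wrist0.png

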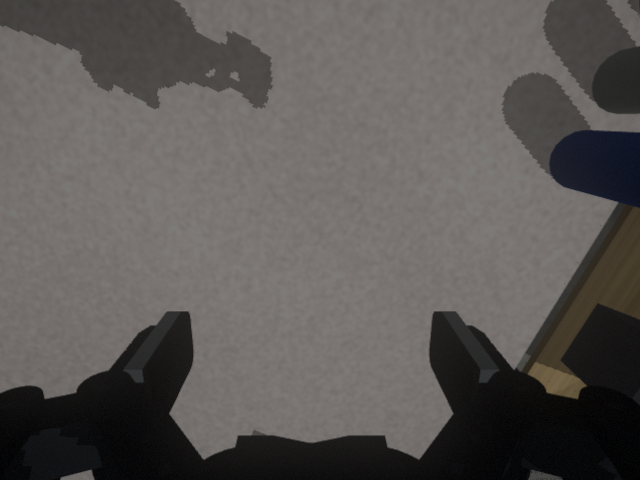

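The top view shows the rest block at about (414,360) with the post grip at about (426,359), the well at about (235,336), the bottle at (386,185) and the jar at (240,187). The side view agrees. I'll zoom in next.

```bash
cat > h.py <<'E'
import numpy as np
def ray(s,u,v,z):
    K,R,t=[np.array(s[k]) for k in("intrinsics","R","t")]
    d=R.T@np.linalg.inv(K)@np.array([u,v,1.]); c=-R.T@t
    return c+d*(z-c[2])/d[2]
def proj(s,X):
    K,R,t=[np.array(s[k]) for k in("intrinsics","R","t")]
    p=K@(R@np.array(X)+t); return p[:2]/p[2]
E
python3 - <<'E'
import cv2,numpy as np
im=cv2.imread("pics/top0.png")
a=cv2.resize(im[330:390,385:445],(400,400),interpolation=cv2.INTER_NEAREST) 
b=cv2.resize(im[305:365,205:265],(400,400),interpolation=cv2.INTER_NEAREST)
s=cv2.imread("pics/side0.png")
cv2.imwrite("pics/z1.png",np.clip(np.hstack([a,b]).astype(int)*2,0,255).astype(np.uint8))
cv2.imwrite("pics/z2.png",cv2.resize(s[170:400,340:480],None,fx=2.5,fy=2.5))
E
```

```text
(no output)
```

View pics/z1.png

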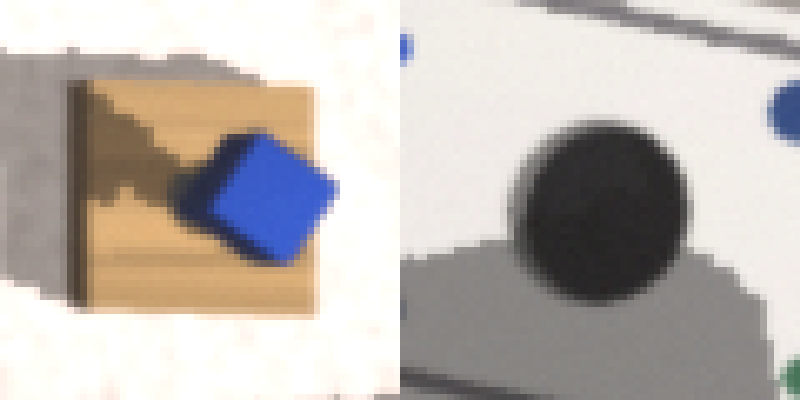

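View pics/z2.png

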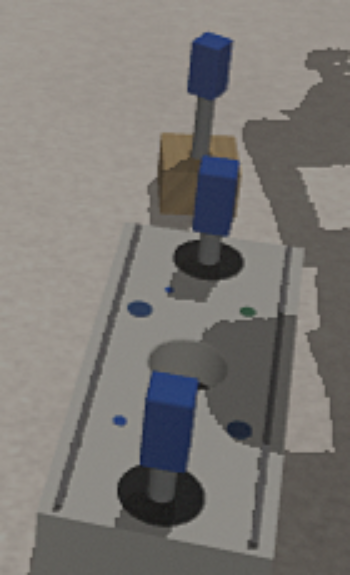

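Run:
```python
from h import *
from station import manip, vision
s=vision.snapshot("top"); sd=vision.snapshot("side")
f=lambda x,y,ox,oy:(ox+x/6.667-.5, oy+y/6.667-.5)
C=[f(x,y,385,330) for x,y in((258,132),(338,187),(285,265),(208,208))]
P=np.array([ray(s,*c,.14) for c in C]);print(P, P.mean(0))
for i in range(4):
    d=P[(i+1)%4]-P[i]; print(np.linalg.norm(d),np.degrees(np.arctan2(d[1],d[0])))
B=np.array([ray(s,*f(x,y,385,330),.04) for x,y in((88,82),(314,86),(314,314),(88,307))]);print("rest",B.mean(0),B)
w=ray(s,*f(201,211,205,305),.08);print("well",w)
for u in(f(201-91,211,205,305),f(201+91,211,205,305),f(201,120,205,305),f(201,303,205,305)):print(ray(s,*u,.08))
m=P.mean(0)
print("side proj grip top, tip-top-of-block, well",proj(sd,m),proj(sd,[B.mean(0)[0],B.mean(0)[1],.04]),proj(sd,w))
# stand post tops z .152 (161,321),(297.5,350)
a=ray(s,161,321,.152);b=ray(s,297.5,350,.152);print(a,b,(a+b)/2,np.linalg.norm(a-b))
print(ray(s,393,171,.15),ray(s,239,178,.09))
```

```text
[[ 0.46893008 -0.22750624  0.14      ]
 [ 0.45638783 -0.24645376  0.14      ]
 [ 0.43789964 -0.23349288  0.14      ]
 [ 0.45083084 -0.21530862  0.14      ]] [ 0.4535121  -0.23069038  0.14      ]
0.022722600294759854 -123.50244188497655
0.022578697620252223 144.96818006112213
0.022313309482386513 54.58258335080791
0.021825773517744004 -33.9772359878479
rest [ 0.45367363 -0.23106777  0.04      ] [[ 0.48290514 -0.2014037   0.04      ]
 [ 0.48310203 -0.26140967  0.04      ]
 [ 0.42404728 -0.26040328  0.04      ]
 [ 0.42464006 -0.20105442  0.04      ]]
well [0.48543199 0.08173215 0.08      ]
[0.48494989 0.10488814 0.08      ]
[0.48591429 0.05856647 0.08      ]
[0.50844525 0.08281496 0.08      ]
[0.46236998 0.08064705 0.08      ]
side proj grip top, tip-top-of-block, well [425.41556738 184.91849645] [420.29166795 230.18814788] [415.24553695 313.78934598]
[0.5042799  0.19002096 0.152     ] [ 0.46354091 -0.02728141  0.152     ] [0.48391041 0.08136977 0.152     ] 0.22108818294828958
[ 0.76171142 -0.17919564  0.15      ] [0.76217835 0.08576651 0.09      ]
```

```bash
cat >> h.py <<'E'
from scipy.spatial.transform import Rotation as Ro
def off(x,y,z,yaw=None):
    "tool-frame shift (mm) and turn (deg) to TCP target with tool x at yaw deg, pointing down"
    from station import manip
    st=manip.sense(); R=Ro.from_quat(st["tool_rot"])
    o=R.inv().apply(np.array([x,y,z])-st["tcp_pos"])*1000
    a=None
    if yaw is not None:
        y_=np.radians(yaw); T=Ro.from_matrix(np.array([[np.cos(y_),np.sin(y_),0],[np.sin(y_),-np.cos(y_),0],[0,0,-1]]))
        a=np.degrees((R.inv()*T).as_rotvec()).round(2)
    print("tcp",st["tcp_pos"].round(4),"F",np.round(st["force"],2),"gap",round(st["finger_gap"],3),"t",round(st["t"],2)," off",o.round(1),"turn",a)
E
python3 -c "
from h import *
off(.4535,-.2309,.20,55.5)"
```

```text
tcp [ 0.2276 -0.5817  0.2308] F [-0.17 -0.26 -0.23] gap 0.997 t 0.25  off [ 338.2 -244.4   31.1] turn [-6.000e-02 -3.000e-02 -3.414e+01]
```

```bash
python3 -m crank '[{"grip":0,"offset":[338.2,-244.4,31.1],"angular":[0,0,-34.1]},{"grip":0,"offset":[338.2,-244.4,31.1],"angular":[0,0,-34.1]},{"grip":0,"offset":[338.2,-244.4,31.1],"angular":[0,0,-34.1]},{"grip":0,"offset":[338.2,-244.4,31.1],"angular":[0,0,-34.1]},{"grip":0,"offset":[338.2,-244.4,31.1],"angular":[0,0,-34.1]},{"grip":0,"offset":[338.2,-244.4,31.1],"angular":[0,0,-34.1]},{"grip":0,"offset":[338.2,-244.4,31.1],"angular":[0,0,-34.1]},{"grip":0,"offset":[338.2,-244.4,31.1],"angular":[0,0,-34.1]},{"grip":0,"offset":[338.2,-244.4,31.1],"angular":[0,0,-34.1]},{"grip":0,"offset":[338.2,-244.4,31.1],"angular":[0,0,-34.1]}]' 60
python3 - <<'E'
from h import *
from station import vision
import cv2
off(.4535,-.2309,.12,55.5)
s=vision.snapshot("wrist"); cv2.imwrite("pics/w1.png",s["pixels"][:,:,::-1])
print([proj(s,[.4535,-.2309,.14+0*i]) for i in range(1)])
E
```

```text
t: 1.25
tcp_pos: [0.4545, -0.2285, 0.2]
tool_rot: [0.884, 0.467, 0.0, -0.0]
force: [0.0, -0.0, 1.0]
finger_gap: 1.001
tcp [ 0.4545 -0.2285  0.2   ] F [ 0.04 -0.01  0.96] gap 1.001 t 1.25  off [-2.6  0.6 80. ] turn [-0.05 -0.03  0.23]
[array([311.07262663, 266.69304539])]
```

View pics/w1.png

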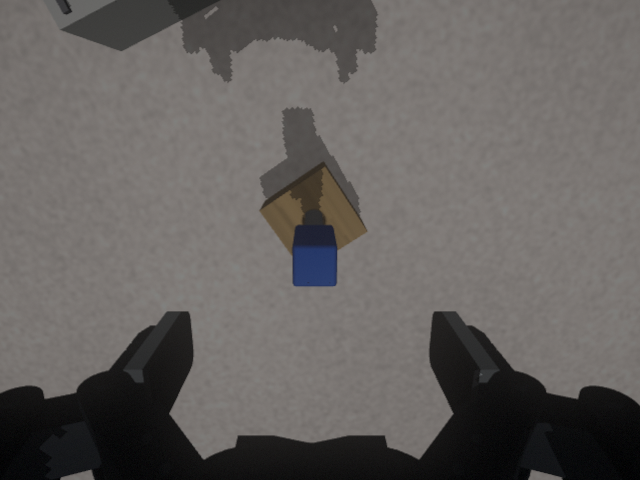

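The grip is square to the jaws, with its top face at (315,266) against a predicted (311,267). I'll take a settled reading.

Run:
```python
from h import *
from station import vision,manip
s=vision.snapshot("wrist")
im=s["pixels"].astype(int); m=(im[...,2]>im[...,0]+40)&(im[...,2]>100)
m[:, :250]=0;m[:,380:]=0
v,u=np.nonzero(m);print(u.min(),u.max(),v.min(),v.max(),u.mean(),v.mean())
w=ray(s,u.mean(),v.mean(),.14);print(w)
off(w[0],w[1],.12,55.5)
```

```text
294 332 246 281 313.07122302158274 263.5158273381295
[ 0.4549351  -0.23183665  0.14      ]
tcp [ 0.4538 -0.2313  0.2003] F [-0.83 -0.88  0.39] gap 1.0 t 1.35  off [ 0.3  1.2 80.3] turn [0.02 0.03 0.04]
```

```bash
python3 -m crank '[{"grip":0,"offset":[0.3,0.8,35],"angular":[0,0,0]},{"grip":0,"offset":[0.3,0.8,70],"angular":[0,0,0]},{"grip":0,"offset":[0.3,0.8,90],"angular":[0,0,0]},{"grip":0,"offset":[0.3,0.8,99],"angular":[0,0,0]},{"grip":0,"offset":[0.3,0.8,99],"angular":[0,0,0]},{"grip":0,"offset":[0.3,0.8,99],"angular":[0,0,0]}]' 60
python3 -c "
from h import *
off(.4535,-.2309,.101,55.5)"
python3 -m crank '[{"grip":1,"offset":[0,0,0],"angular":[0,0,0]},{"grip":1,"offset":[0,0,0],"angular":[0,0,0]},{"grip":1,"offset":[0,0,0],"angular":[0,0,0]},{"grip":1,"offset":[0,0,0],"angular":[0,0,0]},{"grip":1,"offset":[0,0,0],"angular":[0,0,0]},{"grip":1,"offset":[0,0,0],"angular":[0,0,0]},{"grip":1,"offset":[0,0,0],"angular":[0,0,0]},{"grip":1,"offset":[0,0,0],"angular":[0,0,0]}]' 60
python3 -c "
from h import *
off(.4535,-.2309,.101,55.5)"
```

```text
t: 1.95
tcp_pos: [0.4547, -0.2327, 0.1019]
tool_rot: [0.885, 0.465, 0.0, 0.001]
force: [0.8, -0.1, -0.1]
finger_gap: 1.001
tcp [ 0.4547 -0.2327  0.1019] F [ 0.83 -0.07 -0.11] gap 1.001 t 1.95  off [ 0.8 -2.   0.9] turn [ 0.09  0.01 -0.11]
t: 2.75
tcp_pos: [0.4546, -0.2315, 0.1017]
tool_rot: [0.885, 0.465, 0.0, 0.0]
force: [-1.0, 1.0, 6.1]
finger_gap: 0.277
tcp [ 0.4546 -0.2315  0.1017] F [-1.01  0.97  6.08] gap 0.277 t 2.75  off [-0.1 -1.3  0.7] turn [ 0.03 -0.   -0.04]
```

```bash
python3 -m crank '[{"grip":1,"offset":[0,0,-10],"angular":[0,0,0]},{"grip":1,"offset":[0,0,-30],"angular":[0,0,0]},{"grip":1,"offset":[0,0,-65],"angular":[0,0,0]},{"grip":1,"offset":[0,0,-100],"angular":[0,0,0]},{"grip":1,"offset":[0,0,-135],"angular":[0,0,0]},{"grip":1,"offset":[0,0,-160],"angular":[0,0,0]},{"grip":1,"offset":[0,0,-170],"angular":[0,0,0]},{"grip":1,"offset":[0,0,-170],"angular":[0,0,0]},{"grip":1,"offset":[0,0,-170],"angular":[0,0,0]}]'
python3 - <<'E'
from h import *
from station import vision
import cv2
off(.485,.0816,.27,55.5)
s=vision.snapshot("side"); cv2.imwrite("pics/s2.png",s["pixels"][:,:,::-1])
E
```

```text
t: 3.65
tcp_pos: [0.4537, -0.2308, 0.27]
tool_rot: [0.885, 0.465, -0.0, -0.001]
force: [0.1, 0.2, -0.7]
finger_gap: 0.272
tcp [ 0.4537 -0.2308  0.27  ] F [ 0.09  0.23 -0.74] gap 0.272 t 3.65  off [ 275.1 -151.3    0.5] turn [-0.15 -0.01 -0.04]
```

View pics/s2.png

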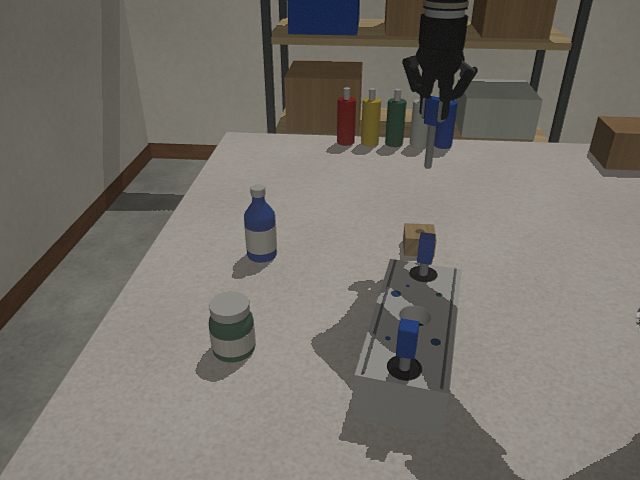

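The post is held. Its foot is at about (429,167) and the rest block is empty. Moving above the well.

```bash
python3 -m crank '[{"grip":1,"offset":[30,-17,0],"angular":[0,0,0]},{"grip":1,"offset":[70,-39,0],"angular":[0,0,0]},{"grip":1,"offset":[111,-61,0],"angular":[0,0,0]},{"grip":1,"offset":[152,-84,0],"angular":[0,0,0]},{"grip":1,"offset":[193,-106,0],"angular":[0,0,0]},{"grip":1,"offset":[233,-128,0],"angular":[0,0,0]},{"grip":1,"offset":[262,-144,0],"angular":[0,0,0]},{"grip":1,"offset":[275.1,-151.3,0.5],"angular":[0,0,0]},{"grip":1,"offset":[275.1,-151.3,0.5],"angular":[0,0,0]},{"grip":1,"offset":[275.1,-151.3,0.5],"angular":[0,0,0]}]'
python3 - <<'E'
from h import *
from station import vision
import cv2
off(.485,.0816,.20,55.5)
s=vision.snapshot("side");t=vision.snapshot("top")
a=s["pixels"][130:350,340:480,::-1];b=t["pixels"][280:390,170:310,::-1]
a=cv2.resize(a,(382,600));b=cv2.resize(b,(418,328));c=np.zeros((600,800,3),np.uint8);c[:,:382]=a;c[:328,382:]=b
cv2.imwrite("pics/c3.png",np.clip(c.astype(int)*1.5,0,255).astype(np.uint8))
z=.27-.1017+.01
print(proj(s,[.485,.0816,z]),proj(s,[.485,.0816,z+.085]),proj(s,[.485,.0816,.08]))
E
```

```text
t: 4.7
tcp_pos: [0.4851, 0.0809, 0.2694]
tool_rot: [0.885, 0.466, -0.001, -0.001]
force: [-0.1, 0.6, -1.0]
finger_gap: 0.277
tcp [0.4851 0.0809 0.2694] F [-0.14  0.57 -0.96] gap 0.277 t 4.7  off [ 0.7 -0.3 69.4] turn [-0.13  0.12  0.02]
[421.99819523 258.16229929] [428.34158605 203.59883735] [415.53590714 313.74847088]
```

View pics/c3.png

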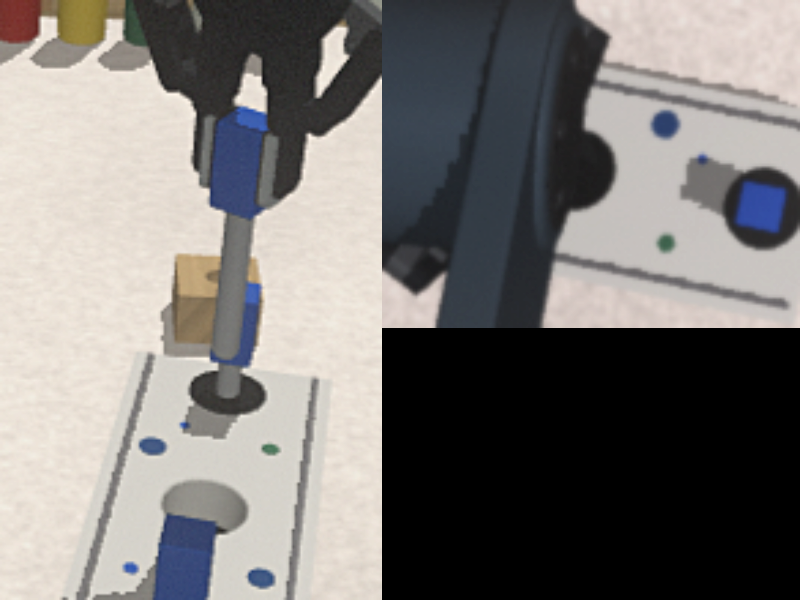

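```bash
python3 -m crank '[{"grip":1,"offset":[0.7,-0.3,30],"angular":[0,0,0]},{"grip":1,"offset":[0.7,-0.3,60],"angular":[0,0,0]},{"grip":1,"offset":[0.7,-0.3,80],"angular":[0,0,0]},{"grip":1,"offset":[0.7,-0.3,95],"angular":[0,0,0]},{"grip":1,"offset":[0.7,-0.3,110],"angular":[0,0,0]},{"grip":1,"offset":[0.7,-0.3,120],"angular":[0,0,0]},{"grip":1,"offset":[0.7,-0.3,125],"angular":[0,0,0]},{"grip":1,"offset":[0.7,-0.3,126],"angular":[0,0,0]},{"grip":1,"offset":[0.7,-0.3,126],"angular":[0,0,0]},{"grip":1,"offset":[0.7,-0.3,126],"angular":[0,0,0]}]'
python3 - <<'E'
from h import *
from station import manip,vision
import cv2
off(.485,.0816,.1377,55.5)
print(manip.sense()["ft_torque"])
s=vision.snapshot("side")
a=s["pixels"][190:350,360:480,::-1]
a=cv2.resize(a,(450,600))
cv2.imwrite("pics/c4.png",np.clip(a.astype(int)*1.5,0,255).astype(np.uint8))
E
```

```text
t: 5.8
tcp_pos: [0.4865, 0.0816, 0.1453]
tool_rot: [0.885, 0.465, 0.001, 0.0]
force: [-0.0, 0.5, -0.7]
finger_gap: 0.273
tcp [0.4865 0.0816 0.1453] F [-0.01  0.51 -0.68] gap 0.273 t 5.8  off [-0.8 -1.2  7.6] turn [ 0.07 -0.04 -0.04]
[ 0.01070616 -0.0368947   0.00184643]
```

View pics/c4.png

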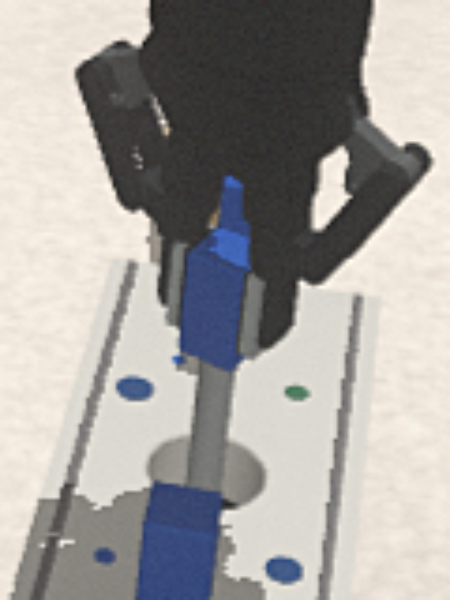

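The shaft is inside the well. Now I'll feel for the bottom.

```bash
python3 -m crank '[{"grip":1,"offset":[0,0,2],"angular":[0,0,0]},{"grip":1,"offset":[0,0,4],"angular":[0,0,0]},{"grip":1,"offset":[0,0,5],"angular":[0,0,0]},{"grip":1,"offset":[0,0,6],"angular":[0,0,0]},{"grip":1,"offset":[0,0,6],"angular":[0,0,0]}]'
python3 -m crank '[{"grip":1,"offset":[0,0,1],"angular":[0,0,0]},{"grip":1,"offset":[0,0,1],"angular":[0,0,0]}]'
python3 -m crank '[{"grip":1,"offset":[0,0,1],"angular":[0,0,0]},{"grip":1,"offset":[0,0,1],"angular":[0,0,0]}]'
python3 -m crank '[{"grip":1,"offset":[0,0,1],"angular":[0,0,0]},{"grip":1,"offset":[0,0,1],"angular":[0,0,0]}]'
```

```text
t: 6.35
tcp_pos: [0.4858, 0.0817, 0.1385]
tool_rot: [0.885, 0.465, -0.0, -0.0]
force: [-1.0, 1.5, -0.9]
finger_gap: 0.273
t: 6.55
tcp_pos: [0.4859, 0.0817, 0.1376]
tool_rot: [0.885, 0.465, -0.0, -0.0]
force: [0.7, -0.3, -0.9]
finger_gap: 0.273
t: 6.75
tcp_pos: [0.4859, 0.0817, 0.1366]
tool_rot: [0.885, 0.465, -0.0, -0.0]
force: [0.6, -1.0, -0.9]
finger_gap: 0.271
t: 6.95
tcp_pos: [0.4859, 0.0817, 0.1356]
tool_rot: [0.885, 0.465, -0.0, -0.0]
force: [0.2, 0.4, -0.8]
finger_gap: 0.272
```

```bash
python3 -m crank '[{"grip":1,"offset":[0,0,1],"angular":[0,0,0]},{"grip":1,"offset":[0,0,1],"angular":[0,0,0]}]'
python3 -m crank '[{"grip":1,"offset":[0,0,1],"angular":[0,0,0]},{"grip":1,"offset":[0,0,1],"angular":[0,0,0]}]'
python3 -c "
from h import *
off(.485,.0816,.1377,55.5)
from station import manip;print(manip.sense()['ft_torque'])"
```

```text
t: 7.15
tcp_pos: [0.4857, 0.0818, 0.1346]
tool_rot: [0.885, 0.465, -0.0, -0.0]
force: [-0.6, 0.9, -1.6]
finger_gap: 0.274
t: 7.35
tcp_pos: [0.4857, 0.0818, 0.1336]
tool_rot: [0.885, 0.465, -0.0, -0.0]
force: [-0.8, 0.4, -1.0]
finger_gap: 0.278
tcp [0.4857 0.0818 0.1336] F [-0.83  0.44 -0.96] gap 0.278 t 7.35  off [-0.5 -0.4 -4.1] turn [-0.04  0.01 -0.05]
[0.22142418 0.15626196 0.0145376 ]
```

```bash
for i in 1 2; do :; done; python3 -m crank '[{"grip":1,"offset":[0,0,1],"angular":[0,0,0]},{"grip":1,"offset":[0,0,1],"angular":[0,0,0]}]'
python3 -c "
from station import manip;print(manip.sense()['ft_torque'])"
python3 -m crank '[{"grip":1,"offset":[0,0,1],"angular":[0,0,0]},{"grip":1,"offset":[0,0,1],"angular":[0,0,0]}]'
python3 -c "
from station import manip;print(manip.sense()['ft_torque'])"
```

```text
t: 7.55
tcp_pos: [0.4856, 0.0818, 0.1326]
tool_rot: [0.885, 0.465, -0.0, -0.0]
force: [-0.6, 1.1, -1.0]
finger_gap: 0.271
[0.2658883  0.12837538 0.04148324]
t: 7.75
tcp_pos: [0.4857, 0.0818, 0.1316]
tool_rot: [0.885, 0.465, -0.0, -0.0]
force: [-1.2, 1.9, -1.3]
finger_gap: 0.274
[0.28095952 0.15275525 0.03305982]
```

There's no vertical force 6 mm past the bottom level, and the lateral force is growing. That suggests the foot entered the socket nearly straight away. I'll ease along the lateral force and continue down.

```bash
python3 -m crank '[{"grip":1,"offset":[0.5,-1,0],"angular":[0,0,0]},{"grip":1,"offset":[0.5,-1,1],"angular":[0,0,0]},{"grip":1,"offset":[0.5,-1,2],"angular":[0,0,0]},{"grip":1,"offset":[0.5,-1,2],"angular":[0,0,0]}]'
python3 - <<'E'
from station import manip,vision
import cv2,numpy as np
print(manip.sense()['ft_torque'])
s=vision.snapshot("side")
a=s["pixels"][190:350,360:480,::-1]
a=cv2.resize(a,(450,600))
cv2.imwrite("pics/c5.png",np.clip(a.astype(int)*1.5,0,255).astype(np.uint8))
E
```

```text
t: 8.15
tcp_pos: [0.4857, 0.0825, 0.1296]
tool_rot: [0.885, 0.465, 0.0, 0.0]
force: [-0.4, 0.5, -1.8]
finger_gap: 0.277
[-0.00041815  0.0236676  -0.03138254]
```

View pics/c5.png

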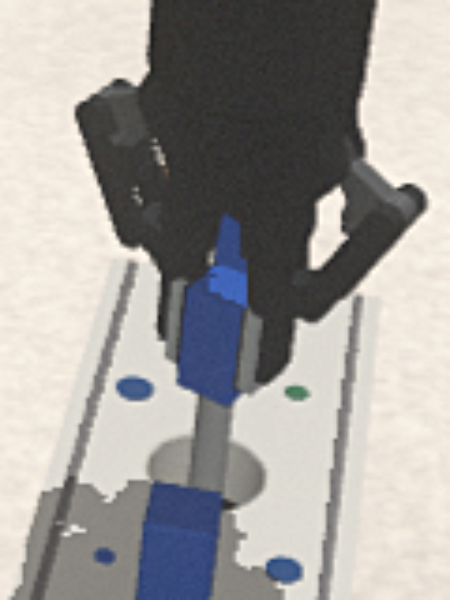

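The moments have vanished and the post hasn't slipped in the jaws, so the foot is in the socket. Descending.

```bash
python3 -m crank '[{"grip":1,"offset":[0,0,1],"angular":[0,0,0]},{"grip":1,"offset":[0,0,2],"angular":[0,0,0]},{"grip":1,"offset":[0,0,3],"angular":[0,0,0]},{"grip":1,"offset":[0,0,4],"angular":[0,0,0]},{"grip":1,"offset":[0,0,5],"angular":[0,0,0]},{"grip":1,"offset":[0,0,5],"angular":[0,0,0]}]'
python3 -c "
from station import manip;print(manip.sense()['ft_torque'])"
```

```text
t: 8.8
tcp_pos: [0.4853, 0.0827, 0.1245]
tool_rot: [0.885, 0.465, -0.0, -0.0]
force: [-0.7, 0.8, -1.7]
finger_gap: 0.274
[ 0.00245843 -0.01562938 -0.02025766]
```

```bash
python3 -m crank '[{"grip":1,"offset":[0,0,1],"angular":[0,0,0]},{"grip":1,"offset":[0,0,2],"angular":[0,0,0]},{"grip":1,"offset":[0,0,3],"angular":[0,0,0]},{"grip":1,"offset":[0,0,4],"angular":[0,0,0]},{"grip":1,"offset":[0,0,5],"angular":[0,0,0]},{"grip":1,"offset":[0,0,6],"angular":[0,0,0]},{"grip":1,"offset":[0,0,6],"angular":[0,0,0]}]'
python3 -m crank '[{"grip":1,"offset":[0,0,1],"angular":[0,0,0]},{"grip":1,"offset":[0,0,2],"angular":[0,0,0]},{"grip":1,"offset":[0,0,2],"angular":[0,0,0]}]'
python3 -m crank '[{"grip":1,"offset":[0,0,1],"angular":[0,0,0]},{"grip":1,"offset":[0,0,1],"angular":[0,0,0]}]'
python3 -c "
from station import manip;print(manip.sense()['ft_torque'])"
```

```text
t: 9.5
tcp_pos: [0.4853, 0.0826, 0.1186]
tool_rot: [0.885, 0.465, -0.0, -0.0]
force: [-1.1, 0.8, -1.3]
finger_gap: 0.269
t: 9.8
tcp_pos: [0.4853, 0.0826, 0.1166]
tool_rot: [0.885, 0.465, -0.0, -0.0]
force: [0.4, 0.2, -1.5]
finger_gap: 0.272
t: 10.0
tcp_pos: [0.4853, 0.0827, 0.1156]
tool_rot: [0.885, 0.465, -0.0, -0.0]
force: [-0.5, -0.1, -0.6]
finger_gap: 0.273
[ 0.05630859 -0.04069152  0.04678539]
```

```bash
python3 -m crank '[{"grip":1,"offset":[0,0,1],"angular":[0,0,0]},{"grip":1,"offset":[0,0,1],"angular":[0,0,0]}]'
python3 -m crank '[{"grip":1,"offset":[0,0,0.7],"angular":[0,0,0]},{"grip":1,"offset":[0,0,0.7],"angular":[0,0,0]}]'
python3 -c "
from station import manip;print(manip.sense()['ft_torque'])"
```

```text
t: 10.2
tcp_pos: [0.4853, 0.0827, 0.1146]
tool_rot: [0.885, 0.465, -0.0, -0.0]
force: [-0.7, -0.5, -1.2]
finger_gap: 0.277
t: 10.4
tcp_pos: [0.4853, 0.0827, 0.1139]
tool_rot: [0.885, 0.465, -0.0, -0.0]
force: [0.0, 0.4, -0.6]
finger_gap: 0.273
[0.03187089 0.041126   0.02914501]
```

```bash
python3 -m crank '[{"grip":1,"offset":[0,0,0.5],"angular":[0,0,0]},{"grip":1,"offset":[0,0,0.5],"angular":[0,0,0]}]'
python3 -m crank '[{"grip":1,"offset":[0,0,0.5],"angular":[0,0,0]},{"grip":1,"offset":[0,0,0.5],"angular":[0,0,0]}]'
```

```text
t: 10.6
tcp_pos: [0.4854, 0.0827, 0.1136]
tool_rot: [0.885, 0.465, 0.0, -0.0]
force: [-0.6, -0.2, 0.2]
finger_gap: 0.274
t: 10.8
tcp_pos: [0.4855, 0.0827, 0.1131]
tool_rot: [0.885, 0.465, 0.0, 0.0]
force: [-0.0, -0.0, 1.1]
finger_gap: 0.269
```

The floor contact came at TCP 0.1137, the height I predicted for fully home. Releasing.

```bash
python3 -m crank '[{"grip":0.7,"offset":[0,0,0],"angular":[0,0,0]},{"grip":0.65,"offset":[0,0,0],"angular":[0,0,0]},{"grip":0.5,"offset":[0,0,0],"angular":[0,0,0]},{"grip":0.4,"offset":[0,0,0],"angular":[0,0,0]},{"grip":0.3,"offset":[0,0,0],"angular":[0,0,0]},{"grip":0.3,"offset":[0,0,0],"angular":[0,0,0]},{"grip":0.3,"offset":[0,0,0],"angular":[0,0,0]}]'
python3 -m crank '[{"grip":0.3,"offset":[0,0,-15],"angular":[0,0,0]},{"grip":0.3,"offset":[0,0,-40],"angular":[0,0,0]},{"grip":0.3,"offset":[0,0,-75],"angular":[0,0,0]},{"grip":0.3,"offset":[0,0,-110],"angular":[0,0,0]},{"grip":0.3,"offset":[0,0,-130],"angular":[0,0,0]},{"grip":0.3,"offset":[0,0,-130],"angular":[0,0,0]},{"grip":0.3,"offset":[0,0,-130],"angular":[0,0,0]}]'
python3 - <<'E'
from h import *
from station import vision
import cv2
off(.485,.0816,.20,55.5)
s=vision.snapshot("side");t=vision.snapshot("top")
cv2.imwrite("pics/s6.png",s["pixels"][:,:,::-1]);cv2.imwrite("pics/t6.png",t["pixels"][:,:,::-1])
for z in(.107,.152): print(proj(s,[.4855,.0827,z]))
E
```

```text
t: 11.5
tcp_pos: [0.4854, 0.0827, 0.113]
tool_rot: [0.885, 0.465, 0.0, 0.0]
force: [-0.1, -0.1, -0.5]
finger_gap: 0.697
t: 12.2
tcp_pos: [0.4851, 0.0827, 0.2429]
tool_rot: [0.885, 0.465, 0.0, 0.0]
force: [-1.1, -0.6, -0.2]
finger_gap: 0.705
tcp [0.4851 0.0827 0.2429] F [-1.12 -0.6  -0.22] gap 0.705 t 12.2  off [-1.   0.5 42.9] turn [ 0.01 -0.01 -0.04]
[416.92541409 299.64990364]
[419.87676322 274.19759273]
```

View pics/s6.png

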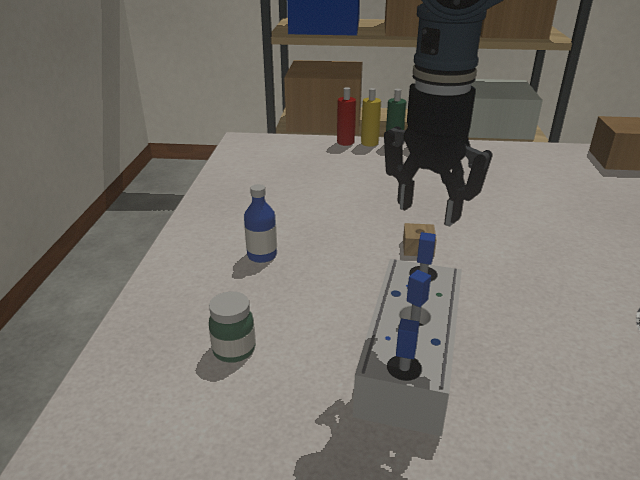

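View pics/t6.png

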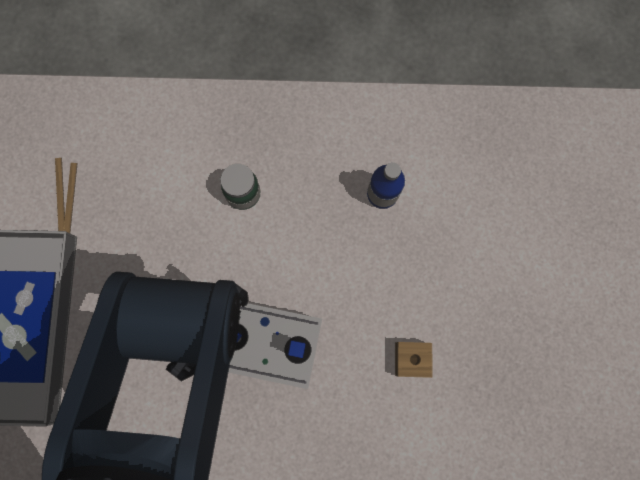

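The post stands in the well, with its top at about (419,275) against a predicted (419.9,274.2). The bottle and jar are unmoved. I'll check the height against the fitted posts by zooming in.

Run:
```python
from h import *
from station import vision
import cv2
s=vision.snapshot("side")
im=s["pixels"][:,:,::-1].copy()
a=cv2.resize(im[225:385,380:450],None,fx=3.75*.99,fy=3.75*.99,interpolation=cv2.INTER_CUBIC)
def corners(c,yaw,z):
    return [proj(s,[c[0]+.017*np.cos(np.radians(yaw+45+90*i)),c[1]+.017*np.sin(np.radians(yaw+45+90*i)),z]) for i in range(4)]
k=3.75*.99
a=np.clip(a.astype(int)*1.7,0,255).astype(np.uint8)
b=a.copy()
for c,yaw in(((.4855,.0827),55.5),((.5043,.1900),79.4),((.4635,-.0273),79.4)):
  for z in(.152,.107):
    P=((np.array(corners(c,yaw,z))-[380,225]+.5)*k).astype(int)
    cv2.polylines(b,[P],True,(0,255,255),1)
cv2.imwrite("pics/z7.png",np.hstack([a,b]))
```

```text
(no output)
```

View pics/z7.png

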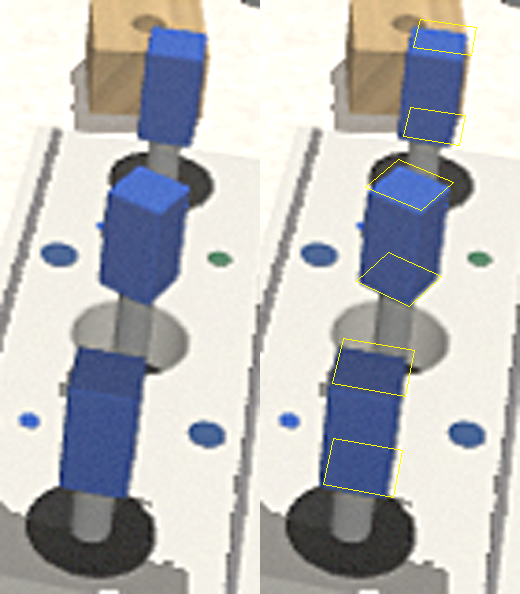

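```bash
python3 -c "
from station import manip
print(manip.sense()['t'],manip.sense()['force']);print(manip.sign_off())"
```

```text
12.35 [0.97138527 0.07454171 0.58571831]
the job is handed in; nothing more can be done
None
```

I took the spare post out of the rest block, fitted it in the hidden socket of the middle well, let go and handed the job in at t = 12.35 s.

- **Finding the socket:** no spiral was needed. Going straight down at the middle of the well, the foot met only about 2 N of sideways force. I shifted about 1 mm along that force and it slid in.
- **Fully home:** the vertical reading first rose from about −1 N to +0.2 N and then to +1.1 N, right where I expected the socket floor (tool height 0.1137 m, which puts the foot at 22 mm). That was a push of only about 2 N, and I didn't press further before releasing.
- **Final pictures:** the post stands upright and free, with the gripper about 13 cm above where it let go. The bottle and jar show no movement.
- **Small disagreement:** in the side view my projected outlines sat about 1–2 pixels (a few mm) above all three posts. The two fitted posts were off at least as much as the spare, so I put it down to calibration. If it is real, the spare stands at most about 2 mm higher than its neighbours, still within the 28 mm limit for its foot.

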